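# Close the bench micrometer on a ball bearing with its ratchet knob

### The job

Two bench micrometers stand on the repair bench; one has a ball bearing on its anvil, the other is empty. On the one with the bearing, grip the black ratchet knob at the very top (not the silver thimble below it) and turn it clockwise, seen from above, until the spindle stops on the bearing and the slip clutch lets go, then carry on turning about 30 degrees so that the knob has slipped past the thimble, and let go. Leave the empty micrometer alone.

Things in the scene. Friction and masses are not known exactly. Their poses are not given: they have to be found in the camera images.
- loaded: Micrometer stand holding the bearing, fixed to the bench: grey base 130 x 120 x 20 mm, grey column on its -x side, arm (top at 130 mm) over the anvil; a dark ball bearing with a brass cage ring (88 mm diameter, 30 mm tall) is captive on the anvil. Origin: centre of the underside, z up; the upright spindle axis is 20 mm from it along +x. On the left or right place, turned up to 0.4 rad.
- loaded_knob (a point): Grip point on the loaded gauge's spindle axis, 198 mm above the bench, inside the black knurled round ratchet knob: 34 mm diameter, 40 mm tall, from 172 to 212 mm, the highest part of the gauge. Can be gripped from above at any yaw; with the TCP here the fingertips end 11 mm above the silver thimble (44 mm diameter, top at 168 mm).
- loaded_spindle (a joint): Turn of the loaded gauge's silver thimble and spindle, rad, growing clockwise seen from above. Starts at 0.3 to 0.65 and stops hard at 1.0, where the spindle is down on the bearing (its descent is too small to see). Turns easily (0.03 N m) and stays where left.
- loaded_clutch (a joint): Slip of the loaded gauge's black knob past its silver thimble, rad, growing clockwise seen from above; 0 at the start, when the white line on the knob and the black line on the thimble are in line. The knob carries the thimble along and slips, smoothly at a steady 0.2 N m, only once the spindle is stopped. Turning back unscrews the spindle.
- empty: The other micrometer stand, of the same make and size, fixed to the bench on the other place: its anvil is bare, with a 30 mm open gap under the spindle foot. Origin and axes as for the loaded one.
- empty_mark (a point): End of the white line on the top of the empty gauge's black knob, 16 mm off that gauge's spindle axis, 212 mm above the bench. It moves if that knob is turned, which must not happen.

How it is judged (in metres and radians):
On the way, in this order (a step that is already met when the one before it is completed fails the run):
1. the loaded gauge's spindle is turned down onto the bearing (value of joint loaded_spindle above 0.95 rad).
2. the knob slips past the stopped thimble by 0.3 rad or more (value of joint loaded_spindle above 0.95 rad and value of joint loaded_clutch above 0.3 rad), for 0.2 s.
At the end, for the whole second after the job is handed in: The loaded gauge's spindle is still down on the bearing (thimble at 0.9 rad or more of 1.0) and its knob has slipped past the thimble by at least 0.3 rad (17 degrees); the knob is released (value of joint loaded_spindle above 0.9 rad and value of joint loaded_clutch above 0.3 rad); the robot touches nothing.
It fails at once if the empty gauge's knob is turned (its mark moves more than 6 mm) (distance of empty_mark from where it was at the start of the episode above 0.006 m).
It also fails if it takes over 32 s, if anything falls off the work surface, if the arm or the gripper's body presses on something with over 40 N, if the wrist force passes 120 N, or if a joint passes its speed limit or range.

### The arm

A 6-joint arm with a two-finger parallel gripper is mounted at the origin on the work surface. World frame = base frame: x ahead of the robot, y to its left, z up, the work surface at z = 0. Lengths are in mm, angles in rad, forces in N, time in s.
With the tool pointing down it reaches from about 350 to 775 mm from the base axis. Payload 7.3 kg.
Tool frame: the origin (TCP) lies between the finger pads, 19 mm behind the fingertips; this is the grasp point; z points along the fingers, y is the line along which they close (so a half turn about z gives the same grasp; the last joint's range is limited). The gripper opens to 92 mm and grips with 3 to 60 N. Pads are 19 mm wide; open, the fingers measure 130 mm over their backs; the gripper's body (75 mm by 190 mm) begins 47 mm behind the grasp point.
Start: joints at [1.186, 0.342, 1.524, -0, 1.275, -0.146], TCP at [124.165, 510.124, 245.541] pointing down, gripper open.
Joint ranges: [-2.53, 2.53], [-0.77, 2.02], [0.04, 2.7], [-1, 4.14], [0.28, 2.66], [-3.11, 3.11]. Speed limits (rad/s): [2.57, 2.57, 3.14, 3.14, 3.14, 3.14].

### API

Orientations are given as [roll, pitch, yaw] about the fixed x, y, z axes, in that order (R = Rz(yaw) Ry(pitch) Rx(roll)).
In Python, from plant import bot gives the robot as it stands.
- The arm moves only by the shell command python3 shift.py, which reads ROWS from standard input. ROWS is a JSON list that holds a single list of rows (three levels of brackets), with 1 to 5 rows, each of 5 numbers: the finger opening in mm, then dx, dy, dz in shares of 300 mm (1.0 is 300 mm), then a turn about the tool's z in a scale on which 1.0 is 4 rad; each row is the pose to reach, as a shift and turn from the pose commanded when the command began, along the tool's axes at that moment; what a row does not reach only later rows make up. A row lasts 1/8 s, in which the tool goes at most 62.5 mm and 0.188 rad, less where a joint would pass 70% of its speed; a pose out of reach is approached as far as the arm can. The fingers move at their own pace and stop on an object; the grip force is fixed at half the most. Time passes only in rows, so rows that do not move let the fingers close. It prints the time, the measured TCP pose, the force, the opening and the grip force at its end. Input that does not fit is refused with a message, and nothing moves.
- bot.get_obs(): the state, without advancing time (a new reading comes with each control period).
- bot.capture(name): name is "side" or "top" or "wrist"; returns a dict with "color" (400x640x3 uint8, red, green, blue), "K" (3x3 intrinsics, pixels), "R" (3x3) and "t" (3): a world point X has camera coordinates R X + t. Camera axes: x right, y down, z forward; pixel columns grow to the right and rows downward; lengths in mm; the calibration is good to about 2 mm. A picture is of the moment at which its call begins. There is no depth.
- bot.close_job(): hands the job in; it is judged then, once.
The state is a dict: "time": time; "joint_positions": joint angles; "dq": joint speeds; "tau": joint torques, N m; "tool_pos": TCP position; "tcp_rot": TCP orientation; "contact_force": force on the tool from outside, world axes, zero at the start; "moment": the same for the moment, N m; "grip_width": finger opening in mm; "finger_force": force on a finger pad.
Only numpy, scipy, OpenCV 4.12 (cv2) and the standard library are available. Lean on these libraries where they do the work, as an engineer would, in place of code of your own. Each camera call takes 0.05 s, during which the arm holds its last target. There are 200 camera calls.

## Working session

There is one attempt and no reset: what is moved stays moved. The work goes in short steps, Python scripts to look and compute and a shell command to move; the robot and the scene stay as the last step left them, time stands still between calls to the robot, and variables do not carry over. Pictures are saved under pics/ and viewed, at most 10 in all, crops included, and the job is handed in when it is done.

```bash
mkdir -p pics; ls; python3 - <<'E'
from plant import bot
import cv2,numpy as np
o=bot.get_obs();print({k:np.round(v,3).tolist() for k,v in o.items()})
for n in("top","side"):
    c=bot.capture(n);cv2.imwrite(f"pics/{n}0.png",c["color"][:,:,::-1]);print(n,np.round(c["K"],1).tolist(),np.round(c["R"],3).tolist(),np.round(c["t"],1))
E
```

```text
pics
plant.py
shift.py
{'time': 0.0, 'joint_positions': [1.186, 0.343, 1.525, -0.0, 1.275, -0.146], 'dq': [-0.0, 0.002, -0.0, 0.0, -0.0, -0.001], 'tau': [-0.0, -43.124, -24.422, 0.072, 0.056, -0.0], 'tool_pos': [124.021, 509.764, 244.845], 'tcp_rot': [-3.14, -0.0, 2.903], 'contact_force': [-1.379, 0.686, -0.598], 'moment': [-0.043, 0.018, 0.046], 'finger_force': 0.0, 'grip_width': 91.771}
top [[367.8, 0.0, 320.0], [0.0, 367.8, 197.7], [0.0, 0.0, 1.0]] [[0.014, -0.999, -0.05], [-0.993, -0.008, -0.115], [0.115, 0.051, -0.992]] [ 18.2 542.1 737.4]
side [[470.0, 0.0, 316.8], [0.0, 470.0, 195.4], [0.0, 0.0, 1.0]] [[-0.982, -0.189, -0.01], [-0.096, 0.543, -0.834], [0.163, -0.818, -0.551]] [544.9 199.8 911.3]
```

View pics/top0.png

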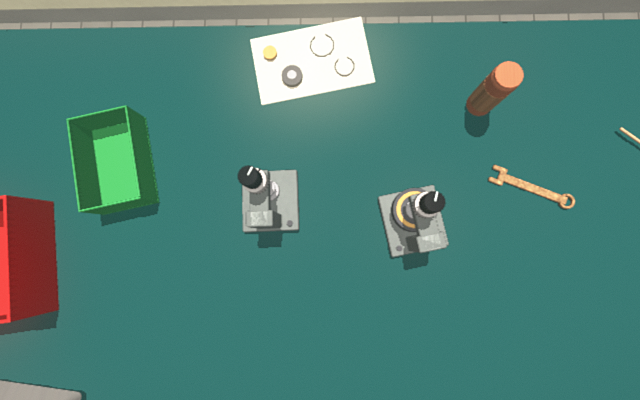

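View pics/side0.png

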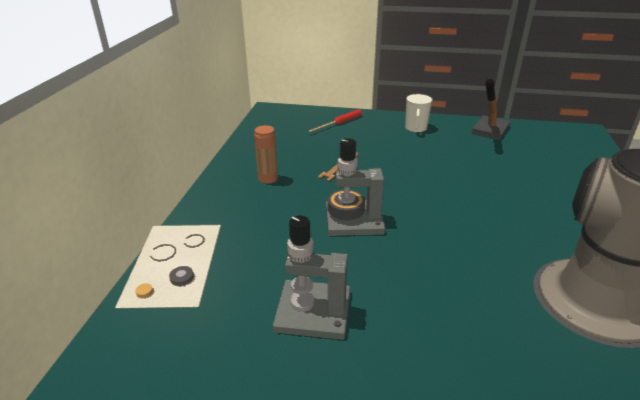

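The top view shows the bearing (brass ring, about (412,210)) on the right-hand stand. Its knob is at about (432,202). The empty gauge's knob is on the left, at about (250,177). Next I triangulate the knob centres from the black blobs in both views.

```bash
cat > h.py <<'E'
import cv2,numpy as np
from scipy.spatial.transform import Rotation as Ro
def blob(c,u,v,w=26,thr=45):
    im=c["color"].max(2); m=np.zeros_like(im)
    m[v-w:v+w,u-w:u+w]=(im[v-w:v+w,u-w:u+w]<thr)*255
    cs,_=cv2.findContours(cv2.morphologyEx(m,cv2.MORPH_OPEN,np.ones((3,3))),0,2)
    k=cv2.convexHull(max(cs,key=cv2.contourArea)); M=cv2.moments(k)
    return np.array([M["m10"],M["m01"]])/M["m00"],cv2.boundingRect(k),cv2.contourArea(k)
def ray(c,p):
    d=c["R"].T@np.linalg.solve(c["K"],[p[0],p[1],1]); return -c["R"].T@c["t"],d/np.linalg.norm(d)
def tri(rs):
    P=[np.eye(3)-np.outer(d,d) for o,d in rs]
    x=np.linalg.solve(sum(P),sum(p@o for p,(o,d) in zip(P,rs)))
    return x,[np.linalg.norm(p@(x-o)) for p,(o,d) in zip(P,rs)]
def onz(r,z): return r[0]+r[1]*(z-r[0][2])/r[1][2]
def shift(o,target):
    return Ro.from_euler("xyz",o["tcp_rot"]).inv().apply(np.array(target)-o["tool_pos"])
E
python3 - <<'E'
from plant import bot
from h import *
T,S=bot.capture("top"),bot.capture("side")
for n,a,b in(("loaded",(432,202),(348,150)),("empty",(250,177),(300,230))):
    A,B=blob(T,*a),blob(S,*b);ra,rb=ray(T,A[0]),ray(S,B[0])
    x,e=tri([ra,rb]);print(n,A,B,x.round(1),np.round(e,1),onz(ra,192).round(1),onz(rb,192).round(1))
    print(shift(bot.get_obs(),[x[0],x[1],300]).round(1))
E
```

```text
Traceback (most recent call last):
  File "h.py", line 7, in blob
    k=cv2.convexHull(max(cs,key=cv2.contourArea)); M=cv2.moments(k)
                     ~~~^^^^^^^^^^^^^^^^^^^^^^^^
ValueError: max() iterable argument is empty
```

```bash
python3 - <<'E'
from plant import bot
import cv2,numpy as np
T,S=bot.capture("top"),bot.capture("side")
a=T["color"][180:226,408:456];b=S["color"][130:190,324:372]
print(T["color"].dtype,T["color"].shape,a[22,12:36].tolist(),b[20,12:36].tolist())
cv2.imwrite("pics/crop.png",np.hstack([cv2.resize(x,(384,480),interpolation=0) for x in(a,b)])[:,:,::-1])
E
```

```text
uint8 (400, 640, 3) [[32, 37, 33], [42, 48, 43], [42, 49, 43], [43, 47, 44], [57, 61, 57], [66, 70, 66], [69, 70, 68], [70, 73, 71], [70, 72, 70], [67, 69, 67], [66, 69, 67], [66, 68, 66], [63, 66, 63], [60, 65, 61], [65, 69, 67], [70, 73, 69], [66, 69, 66], [59, 63, 58], [64, 65, 66], [63, 66, 65], [63, 66, 62], [60, 64, 62], [62, 66, 63], [60, 62, 60]] [[42, 85, 79], [44, 86, 79], [42, 85, 79], [40, 75, 69], [35, 50, 46], [32, 35, 31], [31, 34, 31], [33, 34, 30], [31, 33, 29], [30, 32, 29], [30, 32, 29], [28, 32, 29], [30, 33, 29], [33, 34, 30], [30, 31, 29], [31, 32, 30], [29, 31, 27], [29, 30, 28], [32, 34, 31], [34, 45, 41], [41, 75, 68], [43, 85, 79], [44, 87, 80], [43, 86, 79]]
```

View pics/crop.png

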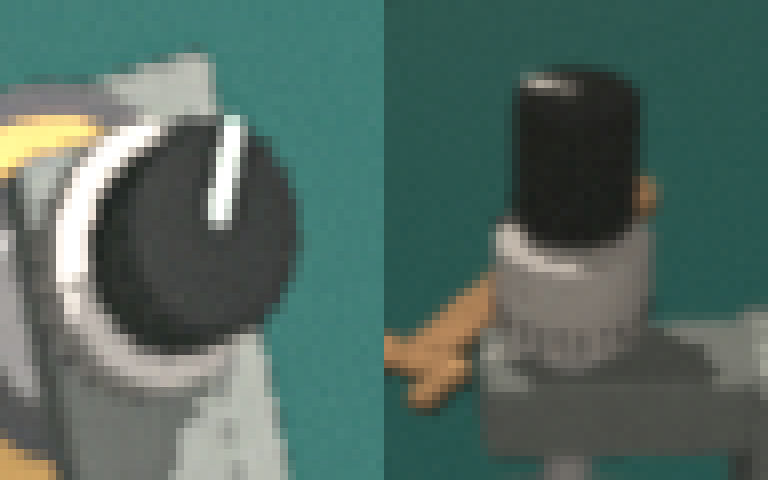

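The crop shows the knob whole in both views: top at about columns 420–445 and rows 190–213, side at about columns 340–356. The top view's black is about 65 with low saturation, so I'll mask on greyness.

```bash
sed -i 's/im=c\["color"\].max(2); m=np.zeros_like(im)/f=c["color"].astype(int); im=np.where(np.ptp(f,2)<14,f.max(2),255); m=np.zeros(im.shape,np.uint8)/; s/w=26,thr=45/w=18,thr=80/' h.py
python3 - <<'E'
from plant import bot
from h import *
T,S=bot.capture("top"),bot.capture("side")
for n,a,b in(("loaded",(432,202),(348,150)),("empty",(250,177),(300,230))):
    A,B=blob(T,*a),blob(S,*b,thr=50);ra,rb=ray(T,A[0]),ray(S,B[0])
    x,e=tri([ra,rb]);print(n,A,B,x.round(1),np.round(e,1),onz(ra,192).round(1),onz(rb,192).round(1))
    print(shift(bot.get_obs(),[x[0],x[1],300]).round(1))
E
```

```text
loaded (array([431.77805695, 202.65452261]), (420, 192, 25, 22), 398.0) (array([347.91876209, 149.53384913]), (341, 139, 15, 22), 258.5) [ 516.2 -166.1  192.3] [0.5 0.5] [ 516.8 -166.1  192. ] [ 515.8 -166.6  192. ]
[-540.9 -564.2  -54.5]
empty (array([249.64748201, 177.24940048]), (239, 167, 23, 21), 347.5) (array([299.64118674, 230.16858639]), (290, 216, 20, 29), 477.5) [556.5 134.2 193.4] [0.3 0.3] [557.1 134.6 192. ] [556.7 132.5 192. ]
[-509.  -262.9  -54.5]
```

Both views agree to within 1 mm. The loaded knob axis is at (516,-166) and the empty knob is at (556.5,134). I'll travel high, at z = 300, by way of a waypoint near (420,260).

Careful with the scale: shifts go in shares of 300 mm and turns go in shares of 4 rad. That gives: -267 mm is -0.89, -134 mm is -0.4467.

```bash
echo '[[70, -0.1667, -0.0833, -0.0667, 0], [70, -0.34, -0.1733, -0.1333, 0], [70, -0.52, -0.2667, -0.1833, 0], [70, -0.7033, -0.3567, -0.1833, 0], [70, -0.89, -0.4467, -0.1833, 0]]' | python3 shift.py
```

```text
refused: ROWS must be a list holding one list of rows, three levels of brackets. Nothing was moved.
```

Wrong form. The message asks for a list holding one list of rows, three levels of brackets, so I'll send the same numbers that way.

```bash
echo '[[[70, -0.1667, -0.0833, -0.0667, 0], [70, -0.34, -0.1733, -0.1333, 0], [70, -0.52, -0.2667, -0.1833, 0], [70, -0.7033, -0.3567, -0.1833, 0], [70, -0.89, -0.4467, -0.1833, 0]]]' | python3 shift.py; python3 - <<'E'
from plant import bot
from h import *
o=bot.get_obs();print(o["joint_positions"].round(3),shift(o,[450,134,300]).round(1),shift(o,[516.2,-166.1,300]).round(1))
E
```

```text
time: 1.02
tool_pos: [353.2, 315.4, 301.0]
tcp_rot: [3.14, 0.001, 2.903]
contact_force: [1.1, 0.7, -0.1]
grip_width: 69.8
finger_force: 0.0
[ 0.567  0.205  1.558  0.     1.377 -0.766] [-136.9 -153.4    1. ] [-272.2 -429.3    0.8]
```

Converted, -254 mm is -0.8467, -160 mm is -0.5333.

```bash
echo '[[[70, -0.1067, -0.17, 0, 0], [70, -0.2133, -0.34, 0, 0], [70, -0.32, -0.51, 0, 0], [70, -0.4267, -0.68, 0, 0], [70, -0.5333, -0.8467, 0, 0]]]' | python3 shift.py; python3 - <<'E'
from plant import bot
from h import *
o=bot.get_obs();print(o["joint_positions"].round(3),shift(o,[516.2,-166.1,300]).round(1))
E
```

```text
time: 1.65
tool_pos: [447.6, 30.2, 300.8]
tcp_rot: [3.141, 0.001, 2.903]
contact_force: [1.3, 0.7, 0.7]
grip_width: 70.2
finger_force: 0.0
[-0.104  0.158  1.618  0.     1.365 -1.436] [-113.1 -174.5    0.8]
```

Converted, -174.5 mm is -0.5817, -150 mm is -0.5.

```bash
echo '[[[70, -0.1067, -0.1667, 0, 0], [70, -0.2133, -0.3333, 0, 0], [70, -0.32, -0.5, 0, 0], [70, -0.3767, -0.5817, 0, 0], [70, -0.3767, -0.5817, 0, 0]]]' | python3 shift.py; python3 - <<'E'
from plant import bot
from h import *
o=bot.get_obs();print(o["joint_positions"].round(3),shift(o,[516.2,-166.1,198]).round(1))
c=bot.capture("wrist");cv2.imwrite("pics/w1.png",c["color"][:,:,::-1])
p=c["K"]@(c["R"]@np.array([516.2,-166.1,212])+c["t"]);print(p[:2]/p[2])
E
```

```text
time: 2.28
tool_pos: [516.0, -166.1, 299.8]
tcp_rot: [3.141, -0.001, 2.9]
contact_force: [0.2, 0.3, 1.2]
grip_width: 70.0
finger_force: 0.0
[-0.453  0.339  1.379 -0.     1.425 -1.782] [-3.000e-01  1.000e-01  1.018e+02]
[320.45345133 211.2314791 ]
```

View pics/w1.png

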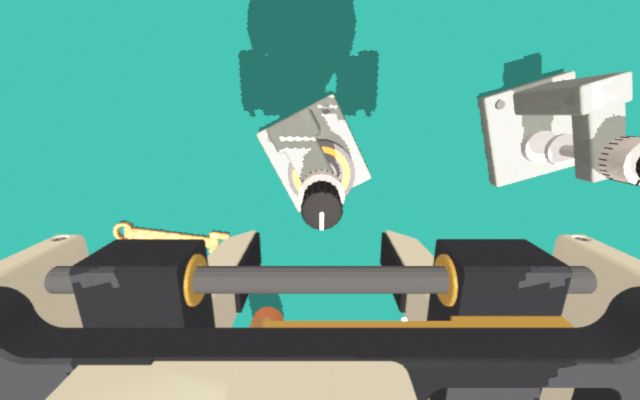

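The wrist view shows the knob top at about (321,210), against a prediction of (320,211), and it lies between the open fingers. Now I go down and grip.

Converted, 101 mm is 0.3367, 85 mm is 0.2833.

```bash
echo '[[[60, 0, 0, 0.15, 0], [60, 0, 0, 0.2833, 0], [60, 0, 0, 0.3367, 0], [60, 0, 0, 0.3367, 0], [30, 0, 0, 0.3367, 0]]]' | python3 shift.py; echo '[[[30, 0, 0, 0, 0], [30, 0, 0, 0, 0], [30, 0, 0, 0, 0], [30, 0, 0, 0, 0]]]' | python3 shift.py; python3 - <<'E'
from plant import bot
from h import *
o=bot.get_obs();print(o["moment"].round(3),o["joint_positions"].round(3))
E
```

```text
time: 2.95
tool_pos: [516.2, -163.6, 200.7]
tcp_rot: [-3.141, 0.002, 2.904]
contact_force: [0.4, -0.1, 0.4]
grip_width: 54.2
finger_force: 0.0
time: 3.45
tool_pos: [515.9, -165.0, 200.3]
tcp_rot: [-3.14, 0.001, 2.903]
contact_force: [-1.8, -3.9, 5.7]
grip_width: 33.3
finger_force: 30.0
[-0.66   0.439  0.042] [-4.500e-01  4.110e-01  1.549e+00 -1.000e-03  1.179e+00 -1.782e+00]
```

Gripped, at 33.3 mm and 30 N. Now I turn clockwise, which is positive about the downward-pointing tool z.

Converted, 0.3 rad is 0.075.

```bash
M='from plant import bot
o=bot.get_obs();print("M",o["moment"].round(3),o["joint_positions"].round(3)[5])'
echo '[[[30, 0, 0, 0, 0.015], [30, 0, 0, 0, 0.03], [30, 0, 0, 0, 0.045], [30, 0, 0, 0, 0.06], [30, 0, 0, 0, 0.075]]]' | python3 shift.py; python3 -c "$M"; echo '[[[30, 0, 0, 0, 0.015], [30, 0, 0, 0, 0.03], [30, 0, 0, 0, 0.045], [30, 0, 0, 0, 0.06], [30, 0, 0, 0, 0.075]]]' | python3 shift.py; python3 -c "$M"; echo '[[[30, 0, 0, 0, 0.015], [30, 0, 0, 0, 0.03], [30, 0, 0, 0, 0.045], [30, 0, 0, 0, 0.06], [30, 0, 0, 0, 0.075]]]' | python3 shift.py; python3 -c "$M"
```

```text
time: 4.08
tool_pos: [516.0, -164.8, 200.3]
tcp_rot: [-3.141, 0.002, 2.601]
contact_force: [-2.3, -3.9, 5.7]
grip_width: 33.5
finger_force: 30.0
M [-0.565  0.36  -0.001] -1.48
time: 4.7
tool_pos: [516.1, -164.8, 200.3]
tcp_rot: [3.141, 0.002, 2.301]
contact_force: [-1.8, -3.2, 4.4]
grip_width: 33.4
finger_force: 30.0
M [-0.589  0.255  0.204] -1.18
time: 5.32
tool_pos: [516.2, -164.7, 200.3]
tcp_rot: [3.141, 0.002, 2.001]
contact_force: [-1.0, -3.0, 6.0]
grip_width: 33.3
finger_force: 30.0
M [-0.575  0.187  0.216] -0.88
```

The moment rose to 0.2 N m during the second command, so the clutch is slipping. I'll turn a little further, hold, and look.

Converted, 0.18 rad is 0.045.

```bash
echo '[[[30, 0, 0, 0, 0.015], [30, 0, 0, 0, 0.03], [30, 0, 0, 0, 0.045], [30, 0, 0, 0, 0.045], [30, 0, 0, 0, 0.045]]]' | python3 shift.py; python3 - <<'E'
from plant import bot
from h import *
print(bot.get_obs()["moment"].round(3))
T,S,W=[bot.capture(n)["color"] for n in("top","side","wrist")]
cv2.imwrite("pics/c2.png",np.hstack([cv2.resize(T[170:235,400:465],(390,390),interpolation=2),cv2.resize(S[125:190,315:380],(390,390),interpolation=2)])[:,:,::-1])
E
```

```text
time: 5.95
tool_pos: [516.2, -164.7, 200.3]
tcp_rot: [3.14, 0.002, 1.823]
contact_force: [-0.4, -3.4, 4.6]
grip_width: 33.5
finger_force: 30.0
[-0.647  0.275 -0.078]
```

View pics/c2.png

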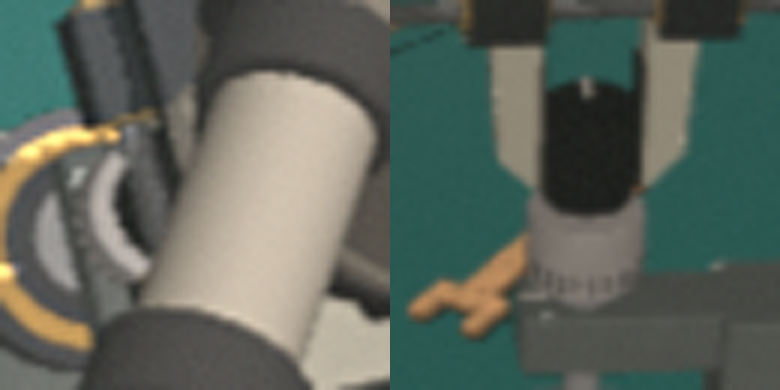

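The fingers hold the knob cleanly, clear of the thimble. Releasing and lifting now.

Converted, -120 mm is -0.4, -80 mm is -0.2667.

```bash
echo '[[[70, 0, 0, 0, 0], [70, 0, 0, 0, 0], [70, 0, 0, 0, 0], [70, 0, 0, 0, 0], [70, 0, 0, 0, 0]]]' | python3 shift.py; echo '[[[70, 0, 0, -0.1, 0], [70, 0, 0, -0.2667, 0], [70, 0, 0, -0.4, 0], [70, 0, 0, -0.4, 0]]]' | python3 shift.py;  python3 - <<'E'
from plant import bot
from h import *
o=bot.get_obs();print(shift(o,[400,-166,320]).round(1))
E
```

```text
time: 6.72
tool_pos: [515.8, -164.1, 199.4]
tcp_rot: [-3.142, -0.0, 1.823]
contact_force: [-0.7, 0.3, -0.6]
grip_width: 69.1
finger_force: 0.0
time: 7.22
tool_pos: [516.9, -164.6, 322.9]
tcp_rot: [3.136, 0.004, 1.823]
contact_force: [0.2, -0.0, -0.2]
grip_width: 70.2
finger_force: 0.0
[  27.8 -113.6    2.2]
```

Converted, -113 mm is -0.3767, -55 mm is -0.1833.

```bash
echo '[[[70, 0.0467, -0.1833, 0, 0], [70, 0.0933, -0.3767, 0, 0], [70, 0.0933, -0.3767, 0, 0]]]' | python3 shift.py | head -2; python3 - <<'E'
from plant import bot
from h import *
T,S,W=[bot.capture(n) for n in("top","side","wrist")]
p=W["K"]@(W["R"]@np.array([516.2,-166.1,205])+W["t"]);u,v=(p[:2]/p[2]).round().astype(int);print(u,v)
u,v=np.clip(u,45,594),np.clip(v,45,354)
f=lambda c,u,v,w:cv2.resize(c["color"][v-w:v+w,u-w:u+w],(390,390),interpolation=2)
cv2.imwrite("pics/c3.png",np.hstack([f(T,432,202,25),f(W,u,v,45)])[:,:,::-1])
E
```

```text
time: 7.6
tool_pos: [395.8, -164.3, 318.4]
444 232
```

View pics/c3.png

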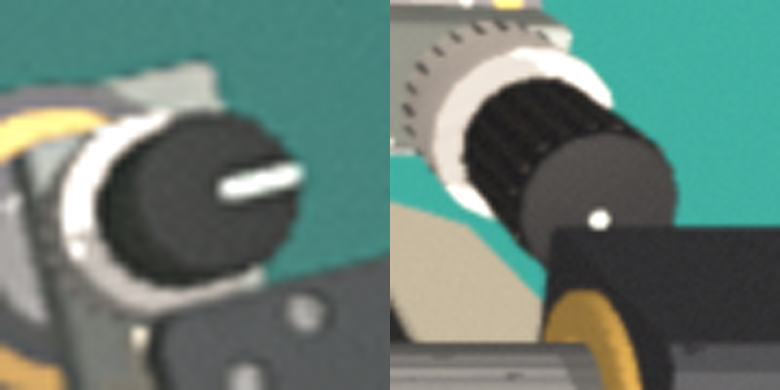

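The white line went from about 79° to about 13° in the top view, roughly 1.1 rad clockwise, which matches the 1.08 rad I turned. At most 0.7 rad of that was spindle travel, so the slip is at least 0.38 rad. The gripper is clear, so I'm handing in.

```bash
python3 -c "
from plant import bot
print(bot.get_obs()['contact_force'].round(1)); print(bot.close_job())"
```

```text
[0.9 0.3 0.2]
the job is handed in; nothing more can be done
None
```

I turned the loaded gauge's ratchet knob about 1.08 rad clockwise until the clutch slipped (by 0.38 to 0.73 rad; I never saw the thimble line to measure it), released it, left the empty gauge alone, and handed the job in with no verdict shown.

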